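# Rack a hair-clip panel and start the clamp bolt at a market stall

### The job

At the hair-accessory stall, take the teal clip panel out of the dark stock holder and stand it on edge in the free slot of the display rack, fully down, and let go of it. Then start the rack's clamp bolt with its crank: turn it backward (anticlockwise from above) until the bolt drops into its thread, then forward (clockwise) one full turn, and finish still holding the crank handle gripped between the fingers, so that the bolt stays started. Leave the other panels and the goods on the table where they are.

Things in the scene. Friction and masses are not known exactly. Their poses are not given: they have to be found in the camera images.
- panel_teal: the teal panel: 90 mm wide (its x axis), 8 thick (y), 105 tall (z up), 60 to 130 g. Stands on edge in one of the two slots (80 mm apart, which one varies) of the dark wooden stock holder, sunk 28 mm between slot walls and lips; small clips on both faces, its top 30 mm plain. Origin: centre of its lower edge, 12 mm above the table
- slot_floor (a point): centre of the floor of the display rack's free slot, 12 mm above the table (rack: medium wood, fixed). The slot runs along the point's x (110 mm, open ends), is 10.5 mm wide (y) and 20 mm deep; flared lips 8 mm higher widen its mouth to about 25 mm. The panel's lower edge rests on this floor, its x along the slot, either way round; it may lean a few degrees
- boss_top (a point): centre of the top face, 55 mm above the table, of the aluminium threaded boss (52 mm across) at the rack's other end, 140 mm from the free slot along the rack's -y. The upright bolt axis passes through it; the crank's hub (32 mm across, 12 high) sits on it. Axes as the rack's (and slot_floor's)
- crank_handle: the crank's upright black handle: round sleeve, 16 mm across, 44 tall, 50 mm from the bolt axis. It spins freely on its pin: it can be gripped firmly and carried round while the fingers keep their direction. Origin: centre of its underside, always 68 mm above the table as the crank turns; the crank arm's top is 66 mm above the table. Its yaw means nothing
- bolt_turn (a joint): angle of crank and bolt in rad; grows forward (clockwise seen from above). At 0 the handle lies on the rack's -x side of the bolt axis; it starts between -0.8 and 0.8. Turning takes 1 to 2 N at the handle. It can go round more than a turn both ways
- bolt_sink (a joint): how far the bolt (red cap 22 mm across) has sunk through the crank's hub, in m; a spring pushes it down. Cap top: 99 mm above the table at 0. Thread pitch 8 mm. It starts on top of the thread (1 to 5 mm); turned backward it climbs to 0 and, 0.8 to 3.8 rad from the start (varies), drops at once by 8 mm. Each forward turn then sinks it 8 mm: about 0.016 a turn after the drop
- panel_pink: a hot-pink panel, a bystander: same size as the teal one, stands in the other slot of the stock holder; leave it. Origin: centre of its lower edge
- panel_yellow: a yellow panel, a bystander: same size, already stands in the display rack's far slot, 55 mm from the free slot on the side away from the bolt; leave it. Origin: centre of its lower edge
- bangle: rose bangle, ring 68 mm across, 12 mm high, lying flat; a bystander. Origin: centre of its underside
- bead_jar: amber jar with white lid, 60 mm across, 80 mm tall; a bystander. Origin: centre of its underside
- comb: orange comb lying flat, 140 x 36 x 6 mm; a bystander. Origin: centre of its underside
- clip_box: small cardboard box 80 x 60 x 45 mm; a bystander. Origin: centre of its underside
- cup: blue cup, 72 mm across, 85 mm tall; a bystander. Origin: centre of its underside
There are look-alikes about, which are no part of the job. What is meant by the panel_teal is not blue or green, and is the larger of those in its own colour.

How it is judged:
By the outcome, as a careful person would: the job done as asked, in the order asked, and still so for the second after the job is handed in, while the arm keeps its last pose, push and grip.
It also fails if it takes over 72 s, if anything falls off the work surface, if the arm or the gripper's body presses on something with over 40 N, if the wrist force passes 120 N, or if a joint passes its speed limit or range.

### The arm

A 6-joint arm with a two-finger parallel gripper is mounted at the origin on the work surface. World frame = base frame: x ahead of the robot, y to its left, z up, the work surface at z = 0. Lengths are in mm, angles in rad, forces in N, time in s.
With the tool pointing down it reaches from about 350 to 975 mm from the base axis. Payload 7.1 kg.
Tool frame: the origin (TCP) lies midway between the tips of the shut fingers; the grasp point (between the pads) lies ctrl.grip_point_offset behind it (ctrl.grip_point_offset is the distance from the TCP to the grasp point, in mm); z points along the fingers, y is the line along which they close (so a half turn about z gives the same grasp; the last joint's range is limited). The gripper opens to 88 mm and grips with 3 to 60 N. Pads are 20 mm wide; open, the fingers measure 115 mm over their backs; the gripper's body (75 mm by 178 mm) begins 61 mm behind the grasp point.
Start: joints at [-1.156, 0.423, 1.63, -0, 1.089, -0.019], TCP at [262.716, -567.085, 222.675] pointing down, gripper open.
Joint ranges: [-3, 3], [-0.9, 2.11], [0.09, 2.58], [-1.31, 4.45], [0.11, 2.69], [-2.54, 2.54]. Speed limits (rad/s): [2.39, 2.39, 3.01, 3.14, 3.14, 3.14].

### API

Orientations are given as a rotation vector (axis times angle).
In Python, from workcell import ctrl, get_image, close_job, finder gives the robot as it stands.
- The arm moves only by the tool servo_tool, never from a script. Its argument "deltas" is a list of rows, each a list of 2 entries, a list of its own where there are three numbers: the shift along the tool's x, y, z in mm, then the turn, a rotation vector about the tool's x, y, z in rad. A call has 1 to 5 rows; each row is the pose to reach, as a shift and turn from the pose commanded when the call began, along the tool's axes at that moment; what a row does not reach only later rows make up. A row lasts 1/12 s, in which the tool goes at most 41.7 mm and 7.16 degrees, less where a joint would pass 70% of its speed; a pose out of reach is approached as far as the arm can. A call with a gripper value outside its range is refused whole. "grip" is the closure, from -1 (fully open) to 1 (shut), so that 0 is half open, set as the call begins (left out, the last holds). The fingers move at their own pace and stop on an object; the grip force is fixed at half the most. Time passes only in rows, so rows that repeat a pose let the fingers close. It gives the time, the measured TCP pose, the force, the opening and the grip force at its end, in the units of the state.
- ctrl.get_obs(): the state, without advancing time (a new reading comes with each control period).
- get_image(name): name is "side" or "top" or "wrist"; returns a dict with "frame" (400x640x3 uint8, blue, green, red), "depth" (400x640 float32, mm along the optical axis (not along the pixel's ray), 0 where there is no reading), "K" (3x3 intrinsics, pixels), "dist" ([k1, k2, p1, p2, k3] as OpenCV has them; the pictures are not rectified), "pose" (4x4, takes a point from camera to world coordinates). Camera axes: x right, y down, z forward; pixel columns grow to the right and rows downward; lengths in mm; the calibration is good to about 2 mm. A picture is of the moment at which its call begins.
- close_job(): hands the job in; it is judged then, once.
Trained networks look in a picture, given as the dict that the camera call returned (one of the last four; its "shot" number tells which), for a name from the list of things; names that differ only in an ending like _2 or _b are one class to them, and where a whole thing is asked for, a point or a joint stands for the part that bears it (a point fixed in the world has none). Each returns a list of dicts, best first, with "score" (0 to 1); they miss things now and then, are a little off and sometimes report something else, mostly with a low value. They report only what shows in the picture. A call takes as long as a camera call. They do not tell look-alikes from the thing itself.
- finder.search_frame(query, picture): "rect" ([centre column, centre row, width, height] as shares, 0 to 1, of the picture: columns of its width, rows of its height, round what is visible of it).
- finder.silhouettes(query, picture): "mask" (400x640 bool, what is visible of it) and "rect" ([centre column, centre row, width, height] as shares, 0 to 1, of the picture: columns of its width, rows of its height, round what is visible of it).
The state is a dict: "t": time; "qpos": joint angles; "qvel": joint speeds; "joint_torque": joint torques, N m; "ee_pos": TCP position; "orientation": TCP orientation; "ft_force": force on the tool from outside, world axes, zero at the start; "moment": the same for the moment, N m; "width": finger opening in mm; "grasp_force": force on a finger pad.
Only numpy, scipy, OpenCV 4.12 (cv2) and the standard library are available. Lean on these libraries where they do the work, as an engineer would, in place of code of your own. Each camera call takes 0.05 s, during which the arm holds its last target. There are 200 camera calls.

## Working session

There is one attempt and no reset: what is moved stays moved. The work goes in short steps, Python scripts to look and compute and a tool call to move; the robot and the scene stay as the last step left them, time stands still between calls to the robot, and variables do not carry over. Pictures are saved under pics/ and viewed, at most 10 in all, crops included, and the job is handed in when it is done.

Besides the shell and the picture viewer there is one more tool, called after ">>>" by a JSON object that holds its "fn" and its "kwargs", one argument or row to a line. servo_tool: Moves the arm, as the interface text tells. Its arguments: {"type":"object","properties":{"deltas":{"type":"array","items":{"type":"array"}},"grip":{"type":"number"}},"required":["deltas"]}

```bash
mkdir -p pics
cat > h.py <<'E'
import numpy as np, cv2
from workcell import ctrl, get_image, close_job, finder
from scipy.spatial.transform import Rotation as R
def cloud(p):
    d=p["depth"]; v,u=np.mgrid[0:400,0:640]
    n=cv2.undistortPoints(np.stack([u.ravel(),v.ravel()],1).astype(np.float32)[:,None],p["K"],np.array(p["dist"],float))[:,0].reshape(400,640,2)
    c=np.dstack([n[...,0]*d,n[...,1]*d,d]); T=np.array(p["pose"])
    w=c@T[:3,:3].T+T[:3,3]; w[d<=0]=np.nan
    return w
def tool():
    o=ctrl.get_obs(); return np.array(o["ee_pos"]),R.from_rotvec(o["orientation"])
E
python3 - <<'E'
from h import *
t=get_image("top");s=get_image("side")
np.savez("a.npz",t=cloud(t),s=cloud(s),tf=t["frame"],sf=s["frame"])
cv2.imwrite("pics/t.png",t["frame"]);cv2.imwrite("pics/s.png",s["frame"])
o=ctrl.get_obs();print(o["t"],o["ee_pos"],R.from_rotvec(o["orientation"]).as_matrix().round(3),ctrl.grip_point_offset)
for n,p in(("t",t),("s",s)):
  w=cloud(p)
  for q in["panel_teal","slot_floor","boss_top","crank_handle","panel_pink","panel_yellow"]:
    try:
      for r in finder.silhouettes(q,p)[:3]:
        m=r["mask"];print(n,q,round(r["score"],2),(np.array(r["rect"])*[640,400,640,400]).round(),np.nanmedian(w[m],0).round(),np.nanpercentile(w[m][:,2],95).round())
    except Exception as e: print(q,e)
E
```

```text
0.1 [ 262.54247271 -566.64167455  221.97661172] [[ 0.907  0.42  -0.001]
 [ 0.42  -0.907  0.001]
 [ 0.    -0.001 -1.   ]] 18.700000000000003
t panel_teal 0.66 [254. 172.   8.  33.] [580. 215.  99.] 120.0
t panel_teal 0.5 [272. 133.  10.  23.] [720. 168.  54.] 78.0
t panel_teal 0.47 [234. 133.  19.  16.] [723. 287.  49.] 74.0
t slot_floor 0.93 [353. 192.  88.  58.] [ 531. -113.   13.] 63.0
t boss_top 0.77 [353. 192.  92.  55.] [ 531. -113.   13.] 63.0
t crank_handle 0.39 [252. 170.  10.  36.] [581. 216. 104.] 120.0
t panel_pink 0.67 [231. 176.  12.  32.] [567. 294.  94.] 120.0
s panel_teal 0.86 [346. 236.  33.  43.] [415. 138.  61.] 105.0
s slot_floor 0.67 [316. 186.  74.  77.] [ 518. -116.   14.] 68.0
s boss_top 0.81 [316. 186.  74.  74.] [ 518. -116.   14.] 71.0
s crank_handle 0.58 [342. 154.   4.  11.] [ 469. -194.   96.] 113.0
s panel_pink 0.71 [268. 269.  44.  34.] [570. 299.  78.] 117.0
s panel_yellow 0.73 [304. 191.  26.  31.] [563.  -4.  80.] 116.0
```

View pics/t.png

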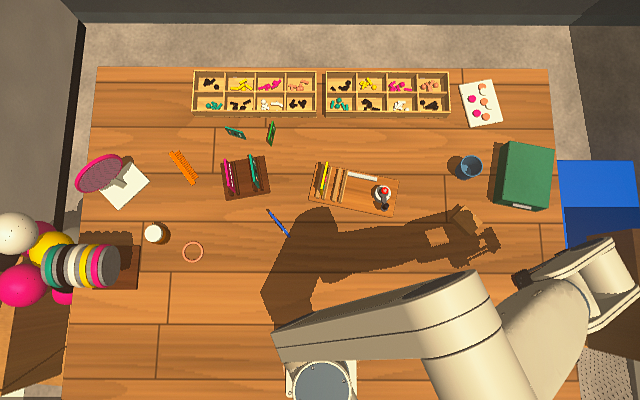

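View pics/s.png

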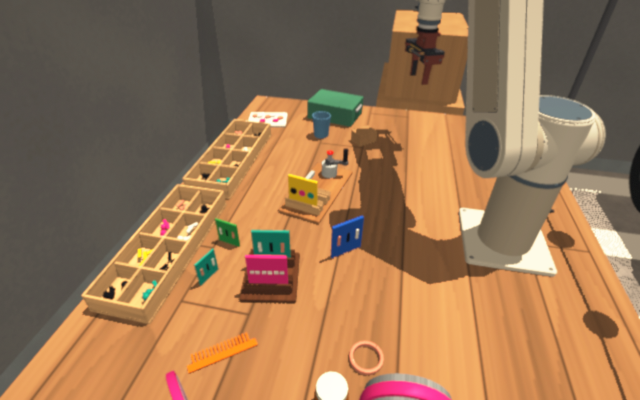

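The top view shows the stock holder at (245,177), with pink at column 228 and teal at 253. The rack is at (353,190), with yellow at column 322 and the crank's red cap near (382,190). The side view agrees, showing the blue look-alike at (347,236) and small teal and green ones at (206,266) and (227,232). Next I'll fit the geometry.

```bash
cat > m.py <<'E'
from h import *
def fit(P):
    xy=P[:,:2]; c=np.median(xy,0); k=np.linalg.norm(xy-c,axis=1)<60; xy=xy[k]
    c=xy.mean(0); u=np.linalg.svd(xy-c)[2][0]; u=u*np.sign(u[0]); s=(xy-c)@u; n=(xy-c)@[-u[1],u[0]]
    return dict(n=len(xy),mid=(c+u*(s.min()+s.max())/2).round(1),ang=round(np.degrees(np.arctan2(u[1],u[0])),1),L=round(np.ptp(s),1),w=round(np.ptp(n),1))
def near(w,f,c,r,z0,z1,h0,h1,smin=90,vmin=0):
    hsv=cv2.cvtColor(f,cv2.COLOR_BGR2HSV); h=hsv[...,0].astype(int)
    hm=((h>=h0)&(h<=h1)) if h0<=h1 else ((h>=h0)|(h<=h1))
    k=(np.hypot(w[...,0]-c[0],w[...,1]-c[1])<r)&(w[...,2]>z0)&(w[...,2]<z1)&hm&(hsv[...,1]>=smin)&(hsv[...,2]>=vmin)
    return w[k]
E
python3 - <<'E'
from m import *
a=np.load("a.npz")
for n in"ts":
  w,f=a[n],a[n+"f"]
  for nm,c,h in(("teal",(580,215),(78,98)),("yellow",(563,-4),(20,35)),("pink",(567,296),(150,178))):
    P=near(w,f,c,70,60,130,*h); print(n,nm,len(P), fit(P) if len(P)>5 else"", P[:,2].max().round() if len(P) else "")
    Q=P[P[:,2]>112] if n=="t" else P[P[:,2]>95]
    if len(Q)>5:print("   top",fit(Q))
  P=near(w,f,(520,-190),80,85,105,170,8,120);print(n,"cap",len(P),np.median(P,0).round(1),P[:,2].max() if len(P) else"")
  k=(np.hypot(w[...,0]-520,w[...,1]+190)<110)&(w[...,2]>103)&(w[...,2]<120);P=w[k];print(n,"handle",len(P),np.median(P,0).round(1),P.min(0).round(),P.max(0).round())
  # rack top
  k=(np.hypot(w[...,0]-530,w[...,1]+113)<110)&(w[...,2]>8)&(w[...,2]<18);P=w[k][:,:2].astype(np.float32);print("rack",len(P),cv2.minAreaRect(P))
r=R.from_rotvec([0,0,0])
t=a["tf"][150:225,210:410];cv2.imwrite("pics/tc.png",cv2.resize(t,None,fx=4,fy=4,interpolation=cv2.INTER_CUBIC))
E
```

```text
t teal 58 {'n': 58, 'mid': array([585.4, 218.3]), 'ang': np.float64(10.2), 'L': np.float64(89.1), 'w': np.float64(6.9)} 121.0
   top {'n': 56, 'mid': array([585.4, 218.4]), 'ang': np.float64(10.2), 'L': np.float64(89.1), 'w': np.float64(6.9)}
t yellow 87 {'n': 87, 'mid': array([560.5,  -5.8]), 'ang': np.float64(-12.1), 'L': np.float64(87.2), 'w': np.float64(10.1)} 123.0
   top {'n': 72, 'mid': array([561.4,  -5.9]), 'ang': np.float64(-11.7), 'L': np.float64(85.3), 'w': np.float64(8.0)}
t pink 135 {'n': 135, 'mid': array([571.3, 295.5]), 'ang': np.float64(10.7), 'L': np.float64(91.3), 'w': np.float64(8.5)} 124.0
   top {'n': 69, 'mid': array([570.1, 296.8]), 'ang': np.float64(10.9), 'L': np.float64(89.0), 'w': np.float64(7.6)}
t cap 32 [ 519.2 -194.5   95.7] 101.97455370329067
t handle 24 [ 469.  -197.2  112. ] [ 461. -203.  104.] [ 476. -191.  118.]
rack 1452 ((534.383544921875, -116.93174743652344), (210.13278198242188, 155.92333984375), 67.4151382446289)
s teal 583 {'n': 583, 'mid': array([584.4, 220.8]), 'ang': np.float64(10.9), 'L': np.float64(84.1), 'w': np.float64(7.7)} 120.0
 
[... 156 characters left out ...]
63.7,  -4.3]), 'ang': np.float64(-11.6), 'L': np.float64(88.2), 'w': np.float64(12.8)} 121.0
   top {'n': 230, 'mid': array([563.7,  -4.7]), 'ang': np.float64(-11.8), 'L': np.float64(88.2), 'w': np.float64(12.4)}
s pink 726 {'n': 726, 'mid': array([570.1, 299. ]), 'ang': np.float64(11.2), 'L': np.float64(89.6), 'w': np.float64(10.1)} 120.0
   top {'n': 390, 'mid': array([569.9, 298.6]), 'ang': np.float64(11.3), 'L': np.float64(88.8), 'w': np.float64(10.1)}
s cap 27 [ 519.4 -194.1   96.9] 99.00039193163025
s handle 21 [ 469.9 -195.2  111. ] [ 464. -204.  104.] [ 477. -188.  114.]
rack 623 ((493.70660400390625, -130.27532958984375), (119.89363098144531, 217.03729248046875), 25.390335083007812)
```

View pics/tc.png

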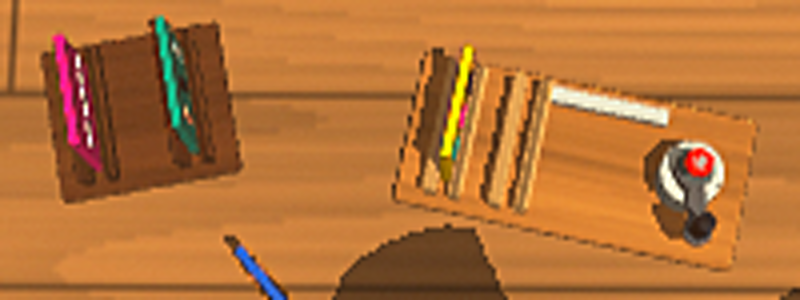

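The crop confirms teal in the holder at about (585,219.5), yaw 10.5°. It puts the boss near (520,-194), handle near (469.5,-196), yellow near (563,-5) and the free slot near (550.5,-58), rack yaw about -12.3°. The boss-to-yellow distance of 194 mm matches the 195 mm given. I'll move above the teal panel.

>>> {"fn": "servo_tool", "kwargs": {
  "deltas": [
    [[26,-24,0],[0,0,0]],
    [[52,-48,0],[0,0,0]],
    [[78,-72,0],[0,0,0]],
    [[104,-96,0],[0,0,0]],
    [[130,-120,0],[0,0,0]]
  ],
  "grip": 0
}}

```text
t: 1.12
ee_pos: [330.5, -402.1, 222.7]
orientation: [3.068, 0.675, 0.0]
ft_force: [-0.0, -0.5, 0.6]
width: 57.8
grasp_force: 0.0
```

>>> {"fn": "servo_tool", "kwargs": {
  "deltas": [
    [[26,-24,0],[0,0,0]],
    [[52,-48,0],[0,0,0]],
    [[78,-72,0],[0,0,0]],
    [[104,-96,0],[0,0,0]],
    [[130,-120,0],[0,0,0]]
  ]
}}

```text
t: 1.53
ee_pos: [398.2, -238.5, 222.9]
orientation: [3.068, 0.676, 0.001]
ft_force: [0.7, 0.0, 0.5]
width: 43.8
grasp_force: 0.0
```

>>> {"fn": "servo_tool", "kwargs": {
  "deltas": [
    [[26,-24,0],[0,0,0]],
    [[52,-48,0],[0,0,0]],
    [[78,-72,0],[0,0,0]],
    [[104,-96,0],[0,0,0]],
    [[130,-120,0],[0,0,0]]
  ]
}}

```text
t: 1.95
ee_pos: [465.8, -74.8, 223.0]
orientation: [3.068, 0.676, 0.001]
ft_force: [1.0, -0.2, -0.2]
width: 43.8
grasp_force: 0.0
```

>>> {"fn": "servo_tool", "kwargs": {
  "deltas": [
    [[26,-24,0],[0,0,0]],
    [[52,-48,0],[0,0,0]],
    [[78,-72,0],[0,0,0]],
    [[104,-96,0],[0,0,0]],
    [[130,-120,0],[0,0,0]]
  ]
}}

```text
t: 2.37
ee_pos: [533.3, 88.9, 222.9]
orientation: [3.068, 0.676, 0.001]
ft_force: [1.1, -0.2, 0.4]
width: 43.7
grasp_force: 0.0
```

>>> {"fn": "servo_tool", "kwargs": {
  "deltas": [
    [[26,-24,0],[0,0,0.06]],
    [[52,-48,0],[0,0,0.12]],
    [[78,-72,0],[0,0,0.18]],
    [[102,-97,0],[0,0,0.25]],
    [[102,-97,0],[0,0,0.25]]
  ]
}}

```text
t: 2.78
ee_pos: [586.4, 223.1, 222.9]
orientation: [-3.126, -0.288, -0.004]
ft_force: [-0.1, 0.1, -0.7]
width: 43.9
grasp_force: 0.0
```

Run:
```python
from m import *
p,r=tool();print(p.round(1),r.as_matrix().round(3),ctrl.get_obs()["t"],ctrl.get_obs()["width"])
i=get_image("wrist");w=cloud(i);f=i["frame"];cv2.imwrite("pics/w1.png",f)
P=near(w,f,(585,219),70,60,130,78,98);print(len(P));print(fit(P));Q=P[P[:,2]>108];print(fit(Q),Q[:,2].max())
```

```text
[586.4 223.1 222.9] [[ 0.983  0.183  0.002]
 [ 0.183 -0.983  0.002]
 [ 0.003 -0.002 -1.   ]] 2.7833 43.90065491031228
1076
{'n': 1076, 'mid': array([586.7, 219.2]), 'ang': np.float64(11.2), 'L': np.float64(88.1), 'w': np.float64(11.2)}
{'n': 1036, 'mid': array([586.7, 219.2]), 'ang': np.float64(11.1), 'L': np.float64(88.1), 'w': np.float64(7.5)} 118.47749173415843
```

View pics/w1.png

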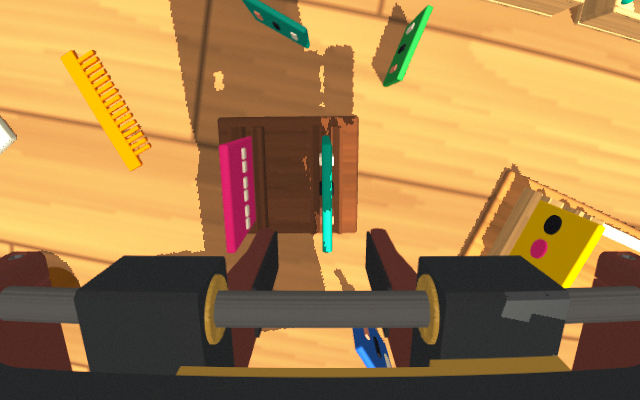

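The wrist view shows teal upright at columns 322-331, between the fingers, with pink well clear at column 235. The fit gives (586.7,219.2), yaw 11.1°. I'll descend and grasp.

>>> {"fn": "servo_tool", "kwargs": {
  "deltas": [
    [[-0.5,4,30],[0,0,-0.01]],
    [[-0.5,4,65],[0,0,-0.01]],
    [[-0.5,4,100],[0,0,-0.01]],
    [[-0.5,4,134],[0,0,-0.01]],
    [[-0.5,4,134],[0,0,-0.01]]
  ]
}}

```text
t: 3.25
ee_pos: [579.9, 211.1, 82.5]
orientation: [3.124, 0.304, -0.018]
ft_force: [-1.3, -0.7, -0.0]
width: 44.0
grasp_force: 0.0
```

>>> {"fn": "servo_tool", "kwargs": {
  "deltas": [
    [[0,0,0],[0,0,0]],
    [[0,0,0],[0,0,0]],
    [[0,0,0],[0,0,0]],
    [[0,0,0],[0,0,0]],
    [[0,0,0],[0,0,0]]
  ],
  "grip": 1
}}

```text
t: 3.67
ee_pos: [585.9, 214.2, 90.7]
orientation: [-3.126, -0.304, -0.005]
ft_force: [-0.6, 0.4, -0.5]
width: 14.2
grasp_force: 0.0
```

>>> {"fn": "servo_tool", "kwargs": {
  "deltas": [
    [[0,0,0],[0,0,0]],
    [[0,0,0],[0,0,0]],
    [[0,0,0],[0,0,0]]
  ]
}}

```text
t: 3.92
ee_pos: [585.4, 215.4, 90.2]
orientation: [-3.124, -0.303, -0.003]
ft_force: [-3.3, 3.8, 6.5]
width: 8.3
grasp_force: 29.8
```

>>> {"fn": "servo_tool", "kwargs": {
  "deltas": [
    [[0,0,-15],[0,0,0]],
    [[0,0,-35],[0,0,0]],
    [[0,0,-65],[0,0,0]],
    [[0,0,-95],[0,0,0]],
    [[0,0,-125],[0,0,0]]
  ]
}}

```text
t: 4.33
ee_pos: [584.4, 213.8, 215.0]
orientation: [3.127, 0.304, -0.001]
ft_force: [0.7, 1.3, -0.9]
width: 7.8
grasp_force: 30.0
```

>>> {"fn": "servo_tool", "kwargs": {
  "deltas": [
    [[0,0,0],[0,0,0]],
    [[0,0,0],[0,0,0]]
  ]
}}

```text
t: 4.5
ee_pos: [585.9, 214.3, 215.9]
orientation: [-3.126, -0.304, -0.007]
ft_force: [-0.2, 0.4, -1.0]
width: 7.6
grasp_force: 30.0
```

Run:
```python
from m import *
p,r=tool();o=ctrl.get_obs();print(p.round(1),r.as_matrix().round(3),o["t"],o["width"],o["grasp_force"],np.array(o["ft_force"]).round(1))
for n in("wrist","side"):
  i=get_image(n);w=cloud(i);f=i["frame"]
  P=near(w,f,p,80,100,260,75,98)
  print(n,len(P))
  if len(P)>20:
    c=(P-p)@r.as_matrix(); c=c[np.abs(c[:,1])<25]; print(c.min(0).round(1),c.max(0).round(1))
    A=np.c_[c[:,0],c[:,2],np.ones(len(c))]; print("y plane (x,z,1)",np.linalg.lstsq(A,c[:,1],rcond=None)[0].round(3))
cv2.imwrite("pics/s2.png",f[100:300,180:430])
```

```text
[585.9 214.3 215.9] [[ 0.981  0.193  0.004]
 [ 0.193 -0.981  0.001]
 [ 0.004 -0.    -1.   ]] 4.5 7.587900843676198 29.997458159923553 [-0.2  0.4 -1. ]
wrist 3183
[-42.6  -5.8 -30.8] [47.   4.  75.4]
y plane (x,z,1) [-0.001 -0.    -0.135]
side 1074
[-44.1  -6.9 -27.1] [41.7  2.1 75.9]
y plane (x,z,1) [-0.     0.003 -1.972]
```

Grasp is good: the panel is upright and square, with its lower edge about 76.5 mm below the TCP. I'll go part of the way to the rack, rotate, and look at the slot.

>>> {"fn": "servo_tool", "kwargs": {
  "deltas": [
    [[-9,26,-3],[0,0,0]],
    [[-18,52,-6],[0,0,0]],
    [[-27,78,-10],[0,0,0]],
    [[-36,104,-10],[0,0,0]],
    [[-45,130,-10],[0,0,0]]
  ]
}}

```text
t: 5.02
ee_pos: [564.3, 76.4, 221.9]
orientation: [3.127, 0.305, -0.005]
ft_force: [0.4, -0.6, -0.2]
width: 7.7
grasp_force: 30.0
```

>>> {"fn": "servo_tool", "kwargs": {
  "deltas": [
    [[0,0,0],[0,0,0.1]],
    [[0,0,0],[0,0,0.2]],
    [[0,0,0],[0,0,0.3]],
    [[0,0,0],[0,0,0.408]],
    [[0,0,0],[0,0,0.408]]
  ]
}}

```text
t: 5.43
ee_pos: [564.6, 77.4, 221.8]
orientation: [3.122, -0.342, -0.005]
ft_force: [-0.8, 0.7, -0.2]
width: 7.8
grasp_force: 30.0
```

>>> {"fn": "servo_tool", "kwargs": {
  "deltas": [
    [[0,0,0],[0,0,0]],
    [[0,0,0],[0,0,0]]
  ]
}}

```text
t: 5.6
ee_pos: [565.1, 77.6, 222.7]
orientation: [3.124, -0.331, -0.003]
ft_force: [0.7, -0.4, -0.8]
width: 7.8
grasp_force: 30.0
```

Run:
```python
from m import *
p,r=tool();o=ctrl.get_obs();print(p.round(1),r.as_matrix().round(3),o["t"],o["width"])
i=get_image("wrist");w=cloud(i);f=i["frame"];cv2.imwrite("pics/w2.png",f)
P=near(w,f,(563,-5),60,60,125,20,35);print(len(P));print(fit(P)); Q=P[P[:,2]>112]; print(len(Q), fit(Q) if len(Q)>5 else "")
# height profile along rack y, about (550.5,-58)
a=np.radians(-12.3);x=np.array([np.cos(a),np.sin(a)]);y=np.array([-np.sin(a),np.cos(a)])
q=(w[...,:2]-[550.5,-58]);s=q@x;n=q@y
for lo in range(-45,45,15):
  k=(s>lo)&(s<lo+15)&(abs(n)<26)&(w[...,2]<60)
  print(lo,[(b,round(float(np.median(w[...,2][k&(n>=b)&(n<b+2)])))) for b in range(-26,26,2) if (k&(n>=b)&(n<b+2)).sum()>3])
```

```text
[565.1  77.6 222.7] [[ 0.978 -0.209 -0.002]
 [-0.209 -0.978 -0.   ]
 [-0.002  0.001 -1.   ]] 5.6 7.776416694521593
2506
{'n': 2506, 'mid': array([564. ,  -3.6]), 'ang': np.float64(-11.6), 'L': np.float64(90.0), 'w': np.float64(11.5)}
1180 {'n': 1180, 'mid': array([563.5,  -5.1]), 'ang': np.float64(-11.8), 'L': np.float64(89.5), 'w': np.float64(9.2)}
-45 [(-18, 40), (-16, 41), (-14, 39), (-12, 35), (-10, 32), (-8, 22), (-6, 12), (2, 31), (4, 32), (6, 35), (8, 38), (10, 41), (12, 28), (14, 16), (16, 11)]
-30 [(-18, 40), (-16, 41), (-14, 39), (-12, 37), (-10, 33), (-8, 22), (-6, 11), (2, 31), (4, 33), (6, 35), (8, 38), (10, 41), (12, 30), (14, 18), (16, 12)]
-15 [(-18, 40), (-16, 42), (-14, 39), (-12, 37), (-10, 34), (-8, 22), (-6, 12), (2, 31), (4, 32), (6, 35), (8, 37), (10, 40), (12, 31), (14, 20), (16, 12)]
0 [(-18, 40), (-16, 41), (-14, 40), (-12, 37), (-10, 34), (-8, 21), (-6, 12), (2, 31), (4, 32), (6, 35), (8, 38), (10, 41), (12, 30), (14, 22), (16, 11)]
15 [(-18, 40), (-16, 41), (-14, 39), (-12, 37), (-10, 34), (-8, 25), (-6, 13), (2, 31), (4, 32), (6, 35), (8, 38), (10, 41), (12, 30), (14, 21), (16, 12)]
30 [(-26, 25), (-18, 40), (-16, 41), (-14, 39), (-12, 36), (-10, 34), (-8, 26), (-6, 12), (-4, 12), (4, 31), (6, 34), (8, 37), (10, 40), (12, 30), (14, 15), (16, 12)]
```

View pics/w2.png

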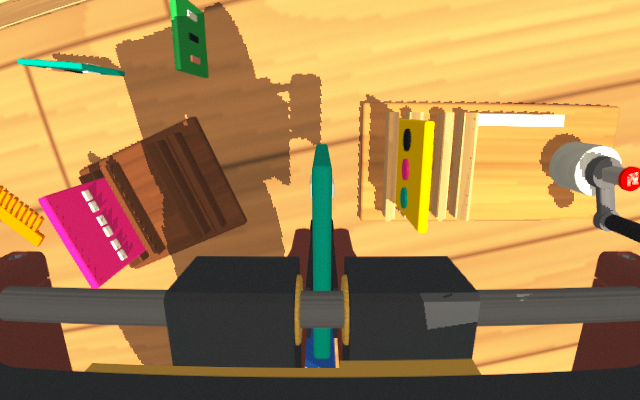

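The wrist view shows the free slot between the lips at columns 443-470, right of yellow (415,175). The crank is at (600,170). The height profile puts the slot centre at about (550,-61). I'll move over it.

>>> {"fn": "servo_tool", "kwargs": {
  "deltas": [
    [[3,28,0],[0,0,0]],
    [[6,60,0],[0,0,0]],
    [[9,92,0],[0,0,0]],
    [[12,120,0],[0,0,0]],
    [[14.5,138.5,0],[0,0,0]]
  ]
}}

```text
t: 6.07
ee_pos: [549.8, -62.8, 223.5]
orientation: [3.123, -0.334, -0.001]
ft_force: [-0.1, 0.1, 0.1]
width: 7.8
grasp_force: 30.0
```

>>> {"fn": "servo_tool", "kwargs": {
  "deltas": [
    [[0,0,0],[0,0,0]],
    [[0,0,0],[0,0,0]],
    [[0,0,0],[0,0,0]],
    [[0,0,0],[0,0,0]]
  ]
}}

```text
t: 6.4
ee_pos: [550.5, -59.8, 223.6]
orientation: [-3.124, 0.333, 0.0]
ft_force: [0.8, 0.9, -1.2]
width: 8.1
grasp_force: 30.0
```

Run:
```python
from m import *
p,r=tool();o=ctrl.get_obs();print(p.round(1),o["t"],o["width"])
i=get_image("wrist");w=cloud(i);f=i["frame"]
P=near(w,f,p,80,140,260,75,98);c=(P-p)@r.as_matrix();c=c[abs(c[:,1])<15];print(c.min(0).round(1),c.max(0).round(1),np.percentile(c[:,1],[2,50,98]).round(1))
a=np.radians(-12.1);x=np.array([np.cos(a),np.sin(a)]);y=np.array([-np.sin(a),np.cos(a)])
q=(w[...,:2]-[550.5,-61]);s=q@x;n=q@y
for lo,hi in((-60,-30),(-30,0),(0,30),(30,60)):
  k=(s>lo)&(s<hi)&(abs(n)<26)&(w[...,2]<60)
  print(lo,[(b,round(float(np.median(w[...,2][k&(n>=b)&(n<b+2)])))) for b in range(-26,26,2) if (k&(n>=b)&(n<b+2)).sum()>3])
print("rel TCP in rack axes",(p[:2]-[550.5,-61])@x,(p[:2]-[550.5,-61])@y)
P=near(w,f,(520,-194),40,85,105,170,8,120);print("cap",len(P),np.median(P,0).round(1) if len(P) else"")
```

```text
[550.5 -59.8 223.6] 6.4 8.096078709303644
[-42.6  -4.2 -30.3] [46.8  4.  76. ] [-4.  -0.   3.6]
-60 [(-26, 11), (-24, 11), (-22, 11), (-20, 11), (-18, 11), (-16, 40), (-14, 41), (-12, 41), (-10, 38), (12, 39), (14, 41), (16, 40), (18, 11), (20, 11), (22, 11), (24, 11)]
-30 [(-26, 11), (-24, 11), (-22, 11), (-20, 11), (-18, 11), (-16, 40), (-14, 41), (-12, 41), (-10, 38), (12, 39), (14, 41), (16, 40), (18, 11), (20, 11), (22, 11), (24, 11)]
0 [(-26, 11), (-24, 12), (-22, 11), (-20, 11), (-18, 11), (-16, 40), (-14, 41), (-12, 40), (-10, 37), (-8, 35), (8, 34), (10, 37), (12, 39), (14, 41), (16, 40), (18, 12), (20, 11), (22, 11), (24, 12)]
30 [(-26, 13), (-24, 13), (-22, 12), (-20, 12), (-18, 13), (-16, 39), (-14, 41), (-12, 40), (-10, 37), (-8, 34), (-6, 31), (-4, 11), (-2, 11), (0, 11), (2, 11), (4, 11), (6, 29), (8, 33), (10, 36), (12, 39), (14, 41), (16, 40), (18, 11), (20, 11), (22, 11), (24, 11)]
rel TCP in rack axes -0.27138845103444575 1.2016318718267867
cap 410 [ 520.2 -194.2   95.1]
```

The slot centre is at about +0.9 mm in the rack's y direction and the TCP at 1.2 mm, so they line up. I'll lower it.

>>> {"fn": "servo_tool", "kwargs": {
  "deltas": [
    [[0,0,30],[0,0,0]],
    [[0,0,60],[0,0,0]],
    [[0,0,85],[0,0,0]],
    [[0,0,98],[0,0,0]],
    [[0,0,98],[0,0,0]]
  ]
}}

```text
t: 6.87
ee_pos: [548.3, -59.5, 122.6]
orientation: [-3.124, 0.333, 0.009]
ft_force: [-1.0, -0.2, -0.2]
width: 7.5
grasp_force: 30.0
```

>>> {"fn": "servo_tool", "kwargs": {
  "deltas": [
    [[0,0,5],[0,0,0]],
    [[0,0,12],[0,0,0]],
    [[0,0,20],[0,0,0]],
    [[0,0,28],[0,0,0]],
    [[0,0,33],[0,0,0]]
  ]
}}

```text
t: 7.28
ee_pos: [550.4, -60.7, 92.1]
orientation: [-3.124, 0.336, -0.0]
ft_force: [0.1, -0.2, -0.1]
width: 8.0
grasp_force: 30.0
```

>>> {"fn": "servo_tool", "kwargs": {
  "deltas": [
    [[0,0,2],[0,0,0]],
    [[0,0,4],[0,0,0]],
    [[0,0,5],[0,0,0]],
    [[0,0,5],[0,0,0]]
  ]
}}

```text
t: 7.62
ee_pos: [550.2, -60.6, 90.0]
orientation: [-3.123, 0.336, 0.001]
ft_force: [-9.9, 2.2, 24.0]
width: 7.8
grasp_force: 30.0
```

It contacts at TCP z 90, the same height at which it was grasped in the holder, so the panel is seated. I'll relieve the push, release with a small opening because yellow is close, and rise.

>>> {"fn": "servo_tool", "kwargs": {
  "deltas": [
    [[0,0,-3],[0,0,0]],
    [[0,0,-3],[0,0,0]],
    [[0,0,-3],[0,0,0]]
  ]
}}

```text
t: 7.87
ee_pos: [550.8, -60.8, 90.9]
orientation: [-3.124, 0.336, -0.002]
ft_force: [-0.1, 0.6, 0.2]
width: 7.7
grasp_force: 30.0
```

>>> {"fn": "servo_tool", "kwargs": {
  "deltas": [
    [[0,0,0],[0,0,0]],
    [[0,0,0],[0,0,0]],
    [[0,0,0],[0,0,0]],
    [[0,0,0],[0,0,0]]
  ],
  "grip": 0.4
}}

```text
t: 8.2
ee_pos: [550.3, -60.8, 90.4]
orientation: [3.124, -0.336, -0.001]
ft_force: [-0.1, 0.4, 0.1]
width: 26.0
grasp_force: 0.0
```

>>> {"fn": "servo_tool", "kwargs": {
  "deltas": [
    [[0,0,-15],[0,0,0]],
    [[0,0,-35],[0,0,0]],
    [[0,0,-65],[0,0,0]],
    [[0,0,-95],[0,0,0]],
    [[0,0,-110],[0,0,0]]
  ]
}}

```text
t: 8.62
ee_pos: [551.8, -61.0, 203.8]
orientation: [3.123, -0.336, 0.006]
ft_force: [0.3, -0.3, -0.0]
width: 26.1
grasp_force: 0.0
```

>>> {"fn": "servo_tool", "kwargs": {
  "deltas": [
    [[0,0,0],[0,0,0]],
    [[0,0,0],[0,0,0]]
  ]
}}

```text
t: 8.78
ee_pos: [550.7, -60.8, 201.1]
orientation: [3.124, -0.336, 0.003]
ft_force: [0.1, -0.7, -0.1]
width: 26.6
grasp_force: 0.0
```

Run:
```python
from m import *
p,r=tool();o=ctrl.get_obs();print(p.round(1),r.as_matrix().round(3),o["t"],o["width"])
i=get_image("wrist");w=cloud(i);f=i["frame"]
P=near(w,f,(550,-60),70,60,140,75,98);print(len(P),fit(P[P[:,2]>100]),np.percentile(P[:,2],[2,50,99]).round(1))
P=near(w,f,(520,-194),40,80,105,170,8,120);print("cap",len(P),np.median(P,0).round(1),np.percentile(P,[2,98],0).round(1))
k=(np.hypot(w[...,0]-520,w[...,1]+194)<75)&(w[...,2]>106)&(w[...,2]<118);P=w[k];print("handle",len(P),np.median(P,0).round(1) if len(P) else "",P.min(0).round(1),P.max(0).round(1))
for q in range(1):
  s=get_image("side");ws=cloud(s);P=near(ws,s["frame"],(550,-60),70,60,140,75,98);print("side",len(P),np.percentile(P[:,2],[2,50,99]).round(1)); 
cv2.imwrite("pics/w3.png",f)
```

```text
[550.7 -60.8 201.1] [[ 0.977 -0.213  0.002]
 [-0.213 -0.977 -0.   ]
 [ 0.002 -0.    -1.   ]] 8.7833 26.57954945364359
1377 {'n': 1237, 'mid': array([552.6, -60.9]), 'ang': np.float64(-11.9), 'L': np.float64(88.6), 'w': np.float64(7.6)} [ 68.6 116.  117.6]
cap 490 [ 521.7 -195.1   95.2] [[ 510.1 -205.6   91.4]
 [ 530.1 -185.5   96.6]]
handle 324 [ 471.5 -196.7  111.1] [ 462.8 -204.9  106.2] [ 478.7 -189.9  114. ]
side 294 [ 64.8  99.4 118.4]
```

View pics/w3.png

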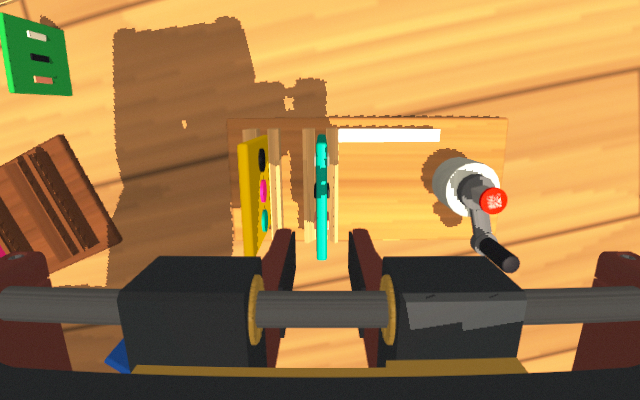

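The teal panel stands in the slot at columns 316-326 with its top at 117 mm, so it is fully down. Yellow hasn't moved. Crank axis is about (520.5,-196) and handle about (470.8,-197.3), at a radius of 50 mm. I'll go to the handle.

>>> {"fn": "servo_tool", "kwargs": {
  "deltas": [
    [[-12,35,0],[0,0,0]],
    [[-24,72,0],[0,0,0]],
    [[-36,109,0],[0,0,0]],
    [[-45,138,0],[0,0,0]],
    [[-49,150.5,0],[0,0,0]]
  ],
  "grip": -0.1
}}

```text
t: 9.3
ee_pos: [467.7, -199.4, 198.8]
orientation: [-3.123, 0.339, 0.006]
ft_force: [0.2, -0.6, 0.0]
width: 48.1
grasp_force: 0.0
```

>>> {"fn": "servo_tool", "kwargs": {
  "deltas": [
    [[0,0,20],[0,0,0]],
    [[0,0,50],[0,0,0]],
    [[0,0,80],[0,0,0]],
    [[0,0,105],[0,0,0]],
    [[0,0,118],[0,0,0]]
  ]
}}

```text
t: 9.72
ee_pos: [467.6, -196.2, 78.4]
orientation: [-3.121, 0.336, 0.01]
ft_force: [-0.5, 0.6, 0.9]
width: 48.4
grasp_force: 0.0
```

>>> {"fn": "servo_tool", "kwargs": {
  "deltas": [
    [[0,0,6],[0,0,0]],
    [[0,0,9],[0,0,0]],
    [[0,0,9],[0,0,0]],
    [[0,0,9],[0,0,0]]
  ]
}}

```text
t: 10.05
ee_pos: [470.8, -197.5, 74.0]
orientation: [3.123, -0.336, 0.001]
ft_force: [0.7, 0.1, -0.4]
width: 48.4
grasp_force: 0.0
```

Run:
```python
from m import *
p,r=tool();o=ctrl.get_obs();print(p.round(1),r.as_matrix().round(3),o["t"],o["width"],np.array(o["ft_force"]).round(1))
i=get_image("wrist");w=cloud(i);f=i["frame"]
P=near(w,f,(520,-196),40,80,105,170,8,120);print("cap",len(P),np.percentile(P,[2,98],0).round(1) if len(P) else"")
k=(np.hypot(w[...,0]-p[0],w[...,1]-p[1])<18)&(w[...,2]>104)&(w[...,2]<118);P=w[k];print("handle",len(P),P.min(0).round(1),P.max(0).round(1))
```

```text
[ 470.8 -197.5   74. ] [[ 0.977 -0.212  0.   ]
 [-0.212 -0.977 -0.   ]
 [ 0.     0.    -1.   ]] 10.05 48.43051874753392 [ 0.7  0.1 -0.4]
cap 2030 [[ 487.6 -206.    86.5]
 [ 529.6 -172.7   98.5]]
handle 918 [ 466.8 -205.8  104. ] [ 478.3 -190.4  112.9]
```

>>> {"fn": "servo_tool", "kwargs": {
  "deltas": [
    [[0,0,0],[0,0,0]],
    [[0,0,0],[0,0,0]],
    [[0,0,0],[0,0,0]],
    [[0,0,0],[0,0,0]],
    [[0,0,0],[0,0,0]]
  ],
  "grip": 1
}}

```text
t: 10.52
ee_pos: [470.7, -197.5, 73.9]
orientation: [3.123, -0.336, 0.001]
ft_force: [0.6, 0.3, 0.6]
width: 18.3
grasp_force: 0.0
```

>>> {"fn": "servo_tool", "kwargs": {
  "deltas": [
    [[0,0,0],[0,0,0]],
    [[0,0,0],[0,0,0]],
    [[0,0,0],[0,0,0]]
  ]
}}

```text
t: 10.77
ee_pos: [470.6, -197.5, 73.9]
orientation: [3.123, -0.336, 0.0]
ft_force: [-1.0, -0.8, 3.8]
width: 15.5
grasp_force: 30.0
```

```bash
cat >> m.py <<'E'
def cap():
    w_=get_image("wrist");w=cloud(w_);P=near(w,w_["frame"],(520.5,-196),16,70,106,170,8,150,80)
    p,r=tool();o=ctrl.get_obs();d=p[:2]-[520.5,-196]
    print("cap",len(P),np.percentile(P[:,2],[50,90,98]).round(1) if len(P) else"","| tcp",p.round(1),"ang",round(np.degrees(np.arctan2(d[1],d[0]))%360,1),"rad",round(np.hypot(*d),1),"F",np.array(o["ft_force"]).round(1),"t",o["t"],"w",round(o["width"],1))
def table(a0,a1,step,per=5,yaw=-12.2,rad=50):
    a=np.radians(np.arange(a0,a1+np.sign(step)*1e-6,step)); f=-(a-np.radians(yaw)); P=rad*np.c_[np.cos(f),np.sin(f)]
    for i in range(0,len(a)-1,per):
        print(round(np.degrees(a[i])),[[[*(float(v) for v in (P[j]-P[i]).round(1)),0],[0,0,0]] for j in range(i+1,min(i+per,len(a)-1)+1)])
E
python3 - <<'E'
from m import *
cap();table(181.5,451.5,9)
E
```

```text
cap 1771 [95.2 96.  96.5] | tcp [ 470.6 -197.5   73.9] ang 181.7 rad 49.9 F [-0.9 -1.   2.6] t 10.8167 w 15.6
182 [[[2.5, 7.5, 0], [0, 0, 0]], [[6.0, 14.4, 0], [0, 0, 0]], [[10.7, 20.8, 0], [0, 0, 0]], [[16.2, 26.3, 0], [0, 0, 0]], [[22.6, 30.9, 0], [0, 0, 0]]]
226 [[[7.0, 3.5, 0], [0, 0, 0]], [[14.5, 5.9, 0], [0, 0, 0]], [[22.2, 7.1, 0], [0, 0, 0]], [[30.1, 7.1, 0], [0, 0, 0]], [[37.8, 5.9, 0], [0, 0, 0]]]
272 [[[7.5, -2.5, 0], [0, 0, 0]], [[14.4, -6.0, 0], [0, 0, 0]], [[20.8, -10.7, 0], [0, 0, 0]], [[26.3, -16.2, 0], [0, 0, 0]], [[30.9, -22.6, 0], [0, 0, 0]]]
316 [[[3.5, -7.0, 0], [0, 0, 0]], [[5.9, -14.5, 0], [0, 0, 0]], [[7.1, -22.2, 0], [0, 0, 0]], [[7.1, -30.1, 0], [0, 0, 0]], [[5.9, -37.8, 0], [0, 0, 0]]]
362 [[[-2.5, -7.5, 0], [0, 0, 0]], [[-6.0, -14.4, 0], [0, 0, 0]], [[-10.7, -20.8, 0], [0, 0, 0]], [[-16.2, -26.3, 0], [0, 0, 0]], [[-22.6, -30.9, 0], [0, 0, 0]]]
406 [[[-7.0, -3.5, 0], [0, 0, 0]], [[-14.5, -5.9, 0], [0, 0, 0]], [[-22.2, -7.1, 0], [0, 0, 0]], [[-30.1, -7.1, 0], [0, 0, 0]], [[-37.8, -5.9, 0], [0, 0, 0]]]
```

>>> {"fn": "servo_tool", "kwargs": {
  "deltas": [
    [[2.5,7.5,0],[0,0,0]],
    [[6,14.4,0],[0,0,0]],
    [[10.7,20.8,0],[0,0,0]],
    [[16.2,26.3,0],[0,0,0]],
    [[22.6,30.9,0],[0,0,0]]
  ]
}}

```text
t: 11.23
ee_pos: [486.3, -233.0, 73.8]
orientation: [-3.123, 0.337, 0.0]
ft_force: [0.5, 4.4, 4.8]
width: 15.4
grasp_force: 30.0
```

>>> {"fn": "servo_tool", "kwargs": {
  "deltas": [
    [[0,0,0],[0,0,0]],
    [[0,0,0],[0,0,0]]
  ]
}}

```text
t: 11.4
ee_pos: [487.0, -233.4, 73.8]
orientation: [3.123, -0.336, 0.002]
ft_force: [0.6, -1.7, 5.1]
width: 15.4
grasp_force: 30.0
```

```bash
python3 -c "from m import *;cap()"
```

```text
cap 1641 [96.2 97.  97.5] | tcp [ 486.6 -233.1   73.8] ang 227.5 rad 50.3 F [-0.4 -1.3  5.7] t 11.45 w 15.8
```

>>> {"fn": "servo_tool", "kwargs": {
  "deltas": [
    [[7,3.5,0],[0,0,0]],
    [[14.5,5.9,0],[0,0,0]],
    [[22.2,7.1,0],[0,0,0]],
    [[30.1,7.1,0],[0,0,0]],
    [[37.8,5.9,0],[0,0,0]]
  ]
}}

```text
t: 11.87
ee_pos: [521.3, -246.4, 73.8]
orientation: [3.123, -0.336, -0.002]
ft_force: [-2.0, 0.8, 6.0]
width: 15.7
grasp_force: 30.0
```

>>> {"fn": "servo_tool", "kwargs": {
  "deltas": [
    [[0,0,0],[0,0,0]],
    [[0,0,0],[0,0,0]]
  ]
}}

```text
t: 12.03
ee_pos: [522.3, -246.4, 73.8]
orientation: [3.123, -0.335, 0.002]
ft_force: [1.4, -1.8, 4.3]
width: 15.7
grasp_force: 30.0
```

```bash
python3 -c "from m import *;cap()"
```

```text
cap 0  | tcp [ 522.  -246.4   73.9] ang 271.7 rad 50.4 F [ 0.9 -1.3  4.1] t 12.0833 w 15.5
```

```bash
cat >> m.py <<'E'
def cap2():
    for n in("side","top","wrist"):
        i=get_image(n);w=cloud(i);P=near(w,i["frame"],(520.5,-196),18,70,106,170,8,120,60)
        print(n,len(P),np.percentile(P[:,2],[50,90,98]).round(1) if len(P) else"")
        if n=="side":f=i["frame"][110:210,280:400]
        if n=="wrist":g=i["frame"]
    a=np.load("a.npz");P=near(a["s"],a["sf"],(520.5,-196),18,70,106,170,8,120,60);print("start side",len(P),np.percentile(P[:,2],[50,90,98]).round(1))
    cv2.imwrite("pics/x.png",np.hstack([cv2.resize(g,(400,250)),cv2.resize(f,(300,250),interpolation=cv2.INTER_CUBIC)]))
E
python3 -c "from m import *;cap2()"
```

```text
side 29 [ 97.9  99.9 100.8]
top 10 [ 97.7 100.  100.8]
wrist 0 
start side 27 [96.9 98.2 98.8]
```

View pics/x.png

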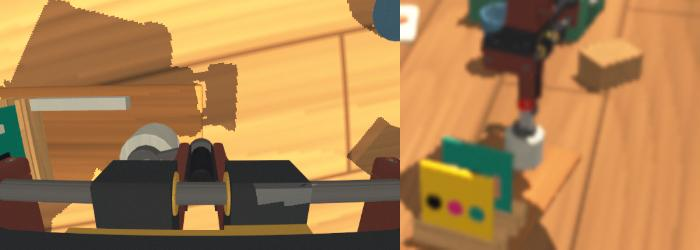

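In the side crop the red cap shows at (525,103), still high, so it hasn't dropped. The gripper hides it from the wrist camera, so I'll use the side camera and keep going backward.

>>> {"fn": "servo_tool", "kwargs": {
  "deltas": [
    [[7.5,-2.5,0],[0,0,0]],
    [[14.4,-6,0],[0,0,0]],
    [[20.8,-10.7,0],[0,0,0]],
    [[26.3,-16.2,0],[0,0,0]],
    [[30.9,-22.6,0],[0,0,0]]
  ]
}}

```text
t: 12.65
ee_pos: [556.7, -231.0, 73.9]
orientation: [3.123, -0.336, -0.0]
ft_force: [-0.6, -1.5, 5.7]
width: 15.8
grasp_force: 30.0
```

>>> {"fn": "servo_tool", "kwargs": {
  "deltas": [
    [[0,0,0],[0,0,0]],
    [[0,0,0],[0,0,0]]
  ]
}}

```text
t: 12.82
ee_pos: [557.2, -230.4, 73.9]
orientation: [-3.124, 0.335, -0.001]
ft_force: [2.2, 0.2, 4.3]
width: 15.5
grasp_force: 30.0
```

```bash
python3 -c "from m import *;cap2();cap()"
```

```text
side 31 [91.4 92.8 93. ]
top 0 
wrist 0 
start side 27 [96.9 98.2 98.8]
cap 0  | tcp [ 556.9 -230.8   73.8] ang 316.3 rad 50.3 F [ 2.6 -0.4  5.5] t 13.0167 w 15.1
```

The cap fell about 7 mm, so the bolt is in its thread. Now forward one full turn, plus a bit to cover the overshoot past the drop.

```bash
python3 -c "from m import *;table(316.5,-61.5,-14)"
```

```text
316 [[[-7.6, 9.6, 0], [0, 0, 0]], [[-17.2, 17.0, 0], [0, 0, 0]], [[-28.4, 21.9, 0], [0, 0, 0]], [[-40.4, 24.0, 0], [0, 0, 0]], [[-52.5, 23.1, 0], [0, 0, 0]]]
246 [[[-11.6, -3.8, 0], [0, 0, 0]], [[-21.9, -10.3, 0], [0, 0, 0]], [[-30.3, -19.1, 0], [0, 0, 0]], [[-36.3, -29.7, 0], [0, 0, 0]], [[-39.6, -41.5, 0], [0, 0, 0]]]
176 [[[-0.4, -12.2, 0], [0, 0, 0]], [[2.2, -24.1, 0], [0, 0, 0]], [[7.6, -35.0, 0], [0, 0, 0]], [[15.5, -44.3, 0], [0, 0, 0]], [[25.4, -51.4, 0], [0, 0, 0]]]
106 [[[11.3, -4.5, 0], [0, 0, 0]], [[23.4, -6.1, 0], [0, 0, 0]], [[35.5, -4.8, 0], [0, 0, 0]], [[46.9, -0.6, 0], [0, 0, 0]], [[57.0, 6.3, 0], [0, 0, 0]]]
36 [[[8.1, 9.1, 0], [0, 0, 0]], [[13.8, 19.9, 0], [0, 0, 0]], [[16.7, 31.7, 0], [0, 0, 0]], [[16.6, 43.9, 0], [0, 0, 0]], [[13.6, 55.7, 0], [0, 0, 0]]]
-34 [[[-5.8, 10.7, 0], [0, 0, 0]], [[-14.0, 19.7, 0], [0, 0, 0]]]
```

>>> {"fn": "servo_tool", "kwargs": {
  "deltas": [
    [[-7.6,9.6,0],[0,0,0]],
    [[-17.2,17,0],[0,0,0]],
    [[-28.4,21.9,0],[0,0,0]],
    [[-40.4,24,0],[0,0,0]],
    [[-52.5,23.1,0],[0,0,0]]
  ]
}}

```text
t: 13.43
ee_pos: [499.7, -242.1, 73.8]
orientation: [-3.122, 0.338, -0.001]
ft_force: [6.3, 8.5, 3.7]
width: 15.8
grasp_force: 30.0
```

>>> {"fn": "servo_tool", "kwargs": {
  "deltas": [
    [[-11.6,-3.8,0],[0,0,0]],
    [[-21.9,-10.3,0],[0,0,0]],
    [[-30.3,-19.1,0],[0,0,0]],
    [[-36.3,-29.7,0],[0,0,0]],
    [[-39.6,-41.5,0],[0,0,0]]
  ]
}}

```text
t: 13.85
ee_pos: [470.5, -193.4, 73.9]
orientation: [3.123, -0.337, 0.003]
ft_force: [6.9, -2.6, 0.3]
width: 15.7
grasp_force: 30.0
```

```bash
python3 -c "from m import *;cap2();cap()"
```

```text
side 22 [88.4 90.9 92. ]
top 0 
wrist 1950 [87.1 87.9 88.4]
start side 27 [96.9 98.2 98.8]
cap 1721 [87.1 87.9 88.3] | tcp [ 470.6 -192.8   73.8] ang 176.3 rad 50.0 F [3.9 1.1 4.4] t 14.05 w 15.2
```

>>> {"fn": "servo_tool", "kwargs": {
  "deltas": [
    [[-0.4,-12.2,0],[0,0,0]],
    [[2.2,-24.1,0],[0,0,0]],
    [[7.6,-35,0],[0,0,0]],
    [[15.5,-44.3,0],[0,0,0]],
    [[25.4,-51.4,0],[0,0,0]]
  ]
}}

```text
t: 14.47
ee_pos: [505.8, -148.4, 73.8]
orientation: [3.123, -0.335, -0.002]
ft_force: [0.7, -8.7, 6.1]
width: 15.5
grasp_force: 30.0
```

>>> {"fn": "servo_tool", "kwargs": {
  "deltas": [
    [[11.3,-4.5,0],[0,0,0]],
    [[23.4,-6.1,0],[0,0,0]],
    [[35.5,-4.8,0],[0,0,0]],
    [[46.9,-0.6,0],[0,0,0]],
    [[57,6.3,0],[0,0,0]]
  ]
}}

```text
t: 14.88
ee_pos: [560.3, -165.9, 73.7]
orientation: [-3.123, 0.336, 0.004]
ft_force: [-2.7, 1.5, 8.8]
width: 15.7
grasp_force: 30.0
```

>>> {"fn": "servo_tool", "kwargs": {
  "deltas": [
    [[8.1,9.1,0],[0,0,0]],
    [[13.8,19.9,0],[0,0,0]],
    [[16.7,31.7,0],[0,0,0]],
    [[16.6,43.9,0],[0,0,0]],
    [[13.6,55.7,0],[0,0,0]]
  ]
}}

```text
t: 15.3
ee_pos: [562.3, -224.2, 73.8]
orientation: [-3.123, 0.336, 0.001]
ft_force: [0.6, 3.5, 7.1]
width: 15.6
grasp_force: 30.0
```

>>> {"fn": "servo_tool", "kwargs": {
  "deltas": [
    [[-5.8,10.7,0],[0,0,0]],
    [[-14,19.7,0],[0,0,0]],
    [[-14,19.7,0],[0,0,0]],
    [[-14,19.7,0],[0,0,0]],
    [[-14,19.7,0],[0,0,0]]
  ]
}}

```text
t: 15.72
ee_pos: [543.4, -240.9, 73.8]
orientation: [3.123, -0.337, -0.002]
ft_force: [0.3, -2.6, 6.8]
width: 15.1
grasp_force: 30.0
```

Run:
```python
from m import *
cap2();cap();print(ctrl.get_obs()["grasp_force"])
s=get_image("side");w=cloud(s)
for nm,c,h in(("teal",(551,-61),(75,98)),("yellow",(563,-5),(20,35)),("pink",(570,298),(150,178))):
  P=near(w,s["frame"],c,70,60,130,*h);print(nm,fit(P),np.percentile(P[:,2],99).round(1))
cv2.imwrite("pics/fin.png",s["frame"])
```

```text
side 28 [82.2 84.8 85. ]
top 4 [83.7 85.6 86.2]
wrist 0 
start side 27 [96.9 98.2 98.8]
cap 0  | tcp [ 543.6 -240.8   73.8] ang 297.3 rad 50.4 F [ 0.8 -3.1  7. ] t 15.9167 w 15.3
30.001285672187805
teal {'n': 288, 'mid': array([551.4, -58.8]), 'ang': np.float64(-12.0), 'L': np.float64(88.2), 'w': np.float64(8.3)} 118.0
yellow {'n': 452, 'mid': array([563.3,  -4.4]), 'ang': np.float64(-11.5), 'L': np.float64(91.0), 'w': np.float64(60.2)} 119.2
pink {'n': 729, 'mid': array([570.4, 299.2]), 'ang': np.float64(11.3), 'L': np.float64(89.8), 'w': np.float64(11.6)} 119.5
```

View pics/fin.png

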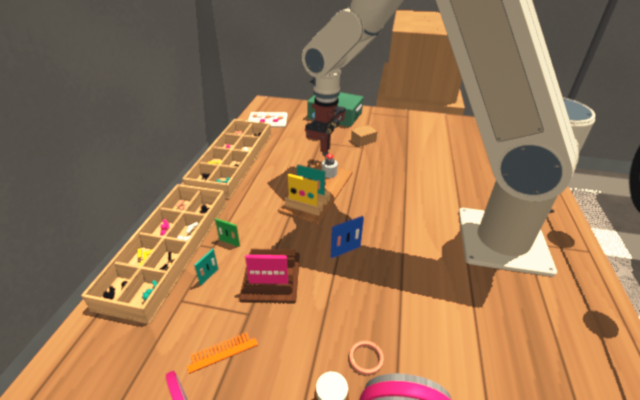

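The side view shows teal next to yellow in the rack at (308,180), and pink and the other goods in their original places. The handle is gripped at 30 N. The cap is down about 15-16 mm, roughly one turn past the drop. Handing in.

```bash
python3 -c "from workcell import close_job;print(close_job())"
```

```text
the job is handed in; nothing more can be done
None
```

The job is handed in: the teal panel stands fully down in the rack's free slot and is released, the bolt is in its thread and turned forward about one turn (378° of crank, to cover overshoot past the drop), and the gripper still holds the crank handle; no verdict came back.

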